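Blank off an air manifold port with a depth-marked plug

ROBOT

A 6-joint arm with a two-finger parallel gripper is mounted at the origin on the work surface. World frame = base frame: x ahead of the robot, y to its left, z up, the work surface at z = 0. Lengths are in m, angles in rad, forces in N, time in s.
With the tool pointing down it reaches from about 0.425 to 0.95 m from the base axis. Payload 3.5 kg.
Tool frame: the origin (TCP) lies midway between the tips of the shut fingers; the grasp point (between the pads) lies 19 mm behind it; z points along the fingers, y is the line along which they close (so a half turn about z gives the same grasp; the last joint's range is limited). The gripper opens to 85 mm and grips with 20 to 120 N. Pads are 22 mm wide; open, the fingers measure 114 mm over their backs; the gripper's body (76 mm by 85 mm) begins 54 mm behind the grasp point. The pads swing forward as they close: fully open they stand 13 mm farther back than shut.
Start: joints at [1.149, 0.286, 1.577, -0, 1.279, -0.15], TCP at [0.181, 0.65, 0.231] pointing down, gripper open.
Joint ranges: [-2.77, 2.77], [-0.9, 2.22], [0.21, 2.48], [-1.53, 4.67], [0.24, 2.81], [-2.84, 2.84]. Speed limits (rad/s): [2.79, 2.79, 3.14, 3.14, 3.14, 3.14].

INTERFACE

Orientations are given as a unit quaternion [x, y, z, w].
In Python, from plant import get_state, read_camera, ctrl gives the robot as it stands.
- The arm moves only by the shell command python3 -m crank 'ROWS' [FORCE]. ROWS is JSON, a list of rows, each a list of 3 entries, a list of its own where there are three numbers: the shift along the tool's x, y, z in mm, then the turn about the tool's z in degrees, then the closure in counts, from 0 (fully open) to 255 (shut). In form: [[[tx, ty, tz], yaw, claw], ...]. A call has 1 to 10 rows; each row is the pose to reach, as a shift and turn from the pose commanded when the call began, along the tool's axes at that moment; what a row does not reach only later rows make up. A row lasts 1/10 s, in which the tool goes at most 50 mm and 8.59 degrees, less where a joint would pass 70% of its speed; a pose out of reach is approached as far as the arm can. A call with a gripper value outside its range is refused whole. The fingers move at their own pace and stop on an object; FORCE is the grip in N (left out, the last holds). Time passes only in rows, so rows that repeat a pose let the fingers close. It gives the time, the measured TCP pose, the force, the opening and the grip force at its end, in the units of the state.
- get_state(): the state, without advancing time (a new reading comes with each control period).
- read_camera(name): name is "scene" or "top" or "wrist"; returns a dict with "frame" (384x512x3 uint8, blue, green, red), "range_z" (384x512 float32, m along the optical axis (not along the pixel's ray), 0 where there is no reading), "vfov" (degrees; the focal length in pixels is half the picture's height over the tangent of half this angle, whatever the lens; pixels are square), "cx", "cy" (the principal point, pixels), "origin" and "orientation" of the camera in the world. Camera axes: x right, y down, z forward; pixel columns grow to the right and rows downward; lengths in m; the calibration is good to about 2 mm. The wrist camera is an equidistant fisheye: a pixel r from the principal point sees the ray r / f radians off the axis. A picture is of the moment at which its call begins.
- ctrl.sign_off(): hands the job in; it is judged then, once.
The state is a dict: "time": time; "qpos": joint angles; "dq": joint speeds; "joint_efforts": joint torques, N m; "eef_pos": TCP position; "tcp_rot": TCP orientation; "contact_force": force on the tool from outside, world axes, zero at the start; "wrist_torque": the same for the moment, N m; "opening": opening from 0.0 (shut) to 1.0 (fully open); "finger_force": force on a finger pad.
Only numpy, scipy, OpenCV 4.12 (cv2) and the standard library are available. Lean on these libraries where they do the work, as an engineer would, in place of code of your own. Each camera call takes 0.05 s, during which the arm holds its last target. There are 200 camera calls.

TASK

Blank off the air manifold: take the brass plug from its stand and push it upright into a port, driving the stiff rubber seal down ahead of it until it bottoms firmly, without ramming it. One of the two ports has a thick spacer left hidden under its seal and bottoms too early: if the plug's turned groove is still standing clear above the port's rim when it bottoms, draw it out and push it home in the other port, where the rim comes within the groove. Leave the plug there, let go, and disturb nothing else on the bench.

Things in the scene. Friction and masses are not known exactly. Their poses are not given: they have to be found in the camera images.
- plug: Loose brass plug standing upright in its stand, about 0.11 to 0.22 kg, round about its z axis. Origin at the centre of its lower tip, z up along the shaft. Shaft 16 mm diameter from 0 to 75 mm above the tip (the foot tapers to 12 mm over the last 3 mm); head 22 mm diameter from 75 to 105 mm (grip here). Depth mark: a turned groove 10 mm wide, from 43 to 53 mm above the tip (visible only, does not catch).
- stand: Fixed grey block 60 x 60 x 40 mm, origin at the centre of its underside on the bench. Upright hole 22 mm in diameter with its floor 6 mm above the bench, in which the plug stands.
- manifold: Fixed aluminium block 80 (x) x 150 (y) x 70 mm high, origin at the centre of its underside on the bench; its top is flat but for low screw heads at the corners and a thin black collar round each port (2 mm high, seen only). Two upright round ports of 18.5 mm bore (3 mm chamfer at the mouth) in its top, at y = +40 and y = -40 mm. It takes up to 40 N from the plug; more counts as ramming.
- port_l (a point): Centre of the mouth of one port, at the rim (top face, 70 mm above the bench), z up. Bottomed with the spacer under the seal, the plug's tip is 29 to 35 mm below this point (groove 8 to 14 mm clear above the rim); without the spacer 45 to 51 mm below it (rim within the groove). The exact depth is not measured and which port has the spacer changes each time.
- port_r (a point): The same for the other port.
- seal_l: Black rubber disc, 18 mm diameter, 6 mm thick, inside port_l; origin at the centre of its top face, 14 to 20 mm below the rim at the start. It slides only down the bore, resisting a push with 6 N, and stays where it is left; then it meets the solid bottom (or the spacer), where the push rises sharply: a push that has risen well past 10 N tells that it has bottomed (15 to 25 N is a firm push).
- seal_r: The same disc in port_r.
- roll: Bystander: roll of white paper, 120 mm diameter, 110 mm high, origin at the centre of its underside.
- bottle: Bystander: white wash bottle, 60 mm diameter, 185 mm high with its green spout (spout reaches 50 mm out), origin at the centre of its underside.
- jar: Bystander: small jar, 50 mm diameter, 70 mm high, origin at the centre of its underside.
Things that resemble listed ones, but are neither listed nor needed, are in the scene too. There is more than one size of the plug; the job needs the smallest. Leave any turquoise look-alike of the manifold alone.

How it is judged:
On the way:
1. the plug is pressed home: more than 43 mm deep in a port, bearing on the bottomed seal with over 10 N (((z of plug in the frame of port_l below -0.043 m and horizontal distance between plug and port_l below 0.004 m and contact force between plug and seal_l above 10 N) or (z of plug in the frame of port_r below -0.043 m and horizontal distance between plug and port_r below 0.004 m and contact force between plug and seal_r above 10 N))), for 0.02 s.
At the end, for the whole second after the job is handed in: The plug stands let go and at rest, within 0.1 rad of upright, in the port without the thick spacer: its tip more than 43 mm below the rim and within 4 mm of the port's axis, so that the rim lies within the groove (((z of plug in the frame of port_l below -0.043 m and horizontal distance between plug and port_l below 0.004 m) or (z of plug in the frame of port_r below -0.043 m and horizontal distance between plug and port_r below 0.004 m)) and angle between plug's own z axis and vertical below 0.1 rad and linear speed of plug below 0.01 m/s); the robot touches nothing.
It fails at once if the plug is rammed: over 40 N between the plug and the manifold or its seals (contact force between plug and manifold above 40 N).
It fails at once if the roll is moved by more than 20 mm (distance of roll from where it was at the start of the episode above 0.02 m).
It fails at once if the bottle is moved by more than 20 mm (distance of bottle from where it was at the start of the episode above 0.02 m).
It fails at once if the jar is moved by more than 20 mm (distance of jar from where it was at the start of the episode above 0.02 m).
It also fails if it takes over 45 s, if anything falls off the work surface, if the arm or the gripper's body presses on something with over 40 N, if the wrist force passes 120 N, or if a joint passes its speed limit or range.

## Working session

There is one attempt and no reset: what is moved stays moved. The work goes in short steps, Python scripts to look and compute and a shell command to move; the robot and the scene stay as the last step left them, time stands still between calls to the robot, and variables do not carry over. Pictures are saved under pics/ and viewed, at most 10 in all, crops included, and the job is handed in when it is done.

```bash
mkdir -p pics
cat > h.py <<'E'
import numpy as np,cv2
from scipy.spatial.transform import Rotation as R
from plant import get_state,read_camera,ctrl
def ray(c,u,v,fish=False):
    f=192/np.tan(np.radians(c['vfov'])/2); x=(u-c['cx'])/f; y=(v-c['cy'])/f
    if fish:
        r=np.hypot(x,y); s=np.sin(r)/max(r,1e-9); d=np.array([x*s,y*s,np.cos(r)])
    else: d=np.array([x,y,1.])
    return R.from_quat(c['orientation']).apply(d)
def onplane(c,u,v,z,fish=False):
    d=ray(c,u,v,fish); o=np.array(c['origin']); return o+d*(z-o[2])/d[2]
def cloud(c):
    f=192/np.tan(np.radians(c['vfov'])/2); v,u=np.mgrid[:384,:512]; Z=c['range_z']
    P=np.stack([(u-c['cx'])/f*Z,(v-c['cy'])/f*Z,Z],-1)
    return (R.from_quat(c['orientation']).apply(P.reshape(-1,3))+c['origin']).reshape(384,512,3)
E
python3 - <<'E'
from h import *
import pickle
d={n:read_camera(n) for n in('scene','top')}
pickle.dump(d,open('c0.pkl','wb'))
for n in d:
    c=d[n]; cv2.imwrite(f'pics/{n}0.png',cv2.resize(c['frame'],(768,576),interpolation=cv2.INTER_CUBIC)); print(n,c['vfov'],c['cx'],c['cy'],c['origin'],c['orientation'])
print(get_state())
E
```

```text
scene 43.87559202006555 250.16845390705623 186.41453971778216 [ 1.03961865 -0.68984987  0.78735719] [ 0.85716355  0.25091635 -0.13240071 -0.42986241]
top 53.01850594370905 259.50399863002514 195.84204039603327 [0.43169211 0.12633948 1.00746578] [ 0.71544215 -0.69734603  0.03704891 -0.02187289]
{'time': 0.1, 'qpos': array([ 1.14900273e+00,  2.87078787e-01,  1.57804189e+00, -1.34128703e-05,
        1.27863764e+00, -1.50013676e-01]), 'dq': array([-0.00046683, -0.00155916, -0.00249464, -0.00092353, -0.00218208,
       -0.00041417]), 'joint_efforts': array([ 8.33927443e-04, -4.07296622e+01, -2.93698132e+01, -1.29030122e-04,
        3.44828200e-03, -1.42790004e-06]), 'eef_pos': array([0.18093326, 0.64966776, 0.23007827]), 'tcp_rot': array([ 1.35470119e-01,  9.90780841e-01, -1.04068755e-03, -2.99225665e-04]), 'contact_force': array([-0.02108221, -0.72721605,  0.55470121]), 'wrist_torque': array([-0.02816277, -0.01417953, -0.0175189 ]), 'finger_force': 0.0, 'opening': 0.9977188984106379}
```

View pics/top0.png

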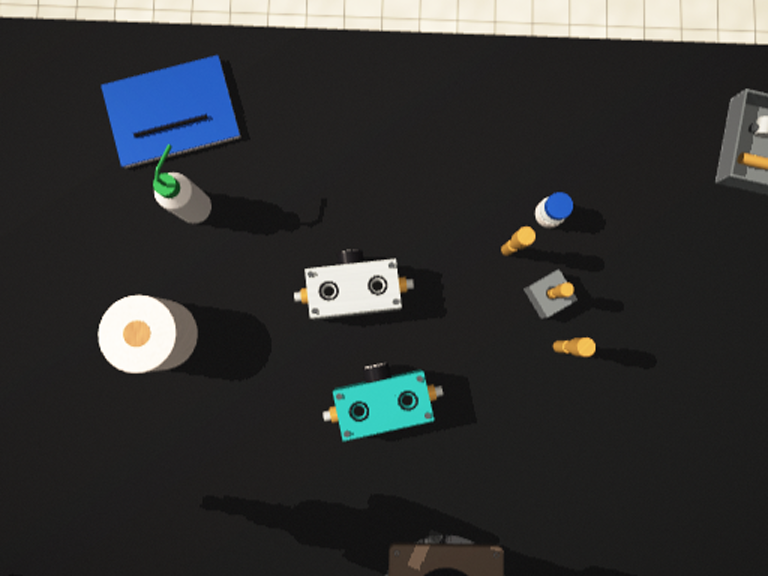

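View pics/scene0.png

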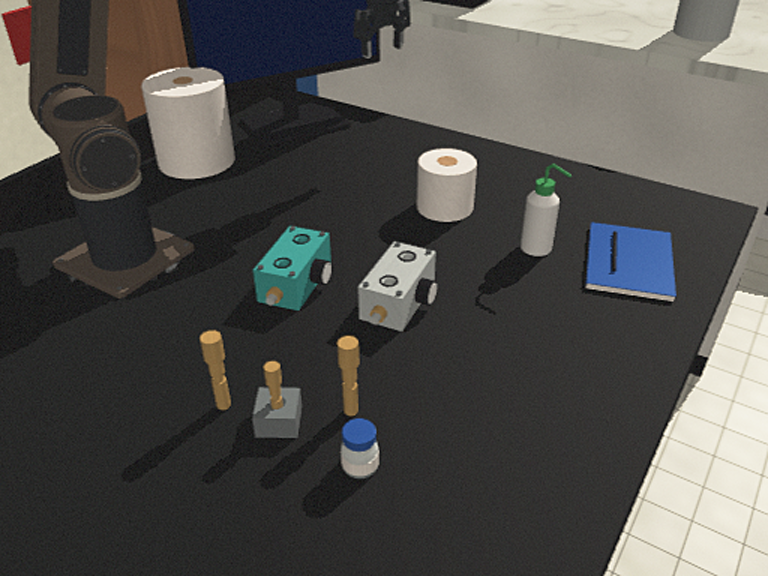

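The top view shows the white manifold at about (353,288), with its ports at (328,291) and (377,286). The stand is at (550,295) with the plug head at (565,290). Taller plugs stand at (520,240) and (577,347), and the jar is at (553,210). I'll measure these next.

Run:
```python
from h import *
import pickle
d=pickle.load(open('c0.pkl','rb'))
for n in('top','scene'):
    c=d[n];P=cloud(c);f=c['frame'];h=cv2.cvtColor(f,cv2.COLOR_BGR2HSV)
    # gold things
    m=((h[...,0]>8)&(h[...,0]<28)&(h[...,1]>110)&(h[...,2]>90)).astype(np.uint8)
    k,l,s,ce=cv2.connectedComponentsWithStats(m)
    for i in range(1,k):
        if s[i,4]>25:
            q=P[l==i];q=q[q[:,2]>.03]
            if len(q)<9: continue
            zt=np.percentile(q[:,2],95);t=q[abs(q[:,2]-zt)<.006]
            print(n,'gold',ce[i].round(1),s[i,4],'ztop',zt.round(4),'xy',((t[:,:2].min(0)+t[:,:2].max(0))/2).round(4),np.ptp(t[:,:2],axis=0).round(4),t[:,:2].mean(0).round(4))
    # white manifold top
    z=P[...,2]; m=((abs(z-.07)<.008)&(P[...,0]>.35)&(P[...,0]<.65)&(P[...,1]>.05)&(P[...,1]<.3)&(h[...,1]<60)&(h[...,2]>110)).astype(np.uint8)
    k,l,s,ce=cv2.connectedComponentsWithStats(m); i=1+s[1:,4].argmax(); m=(l==i).astype(np.uint8)
    print(n,'top',s[i],P[l==i][:,2].mean())
    cs,hi=cv2.findContours(m,cv2.RETR_CCOMP,cv2.CHAIN_APPROX_NONE)
    for a,hh in zip(cs,hi[0]):
        if len(a)<6: continue
        p=np.array([onplane(c,*b[0],.07)[:2] for b in a])
        if hh[3]<0:
            r=cv2.minAreaRect((p*1000).astype(np.float32)); print(' outer',r)
        elif cv2.contourArea(a)>15:
            e=cv2.minEnclosingCircle((p*1000).astype(np.float32)); g=cv2.moments(a); print(' hole',e,onplane(c,g['m10']/g['m00'],g['m01']/g['m00'],.071).round(4))
    # stand top
    m=((abs(z-.04)<.006)&(P[...,1]<-.05)&(P[...,1]>-.3)&(P[...,0]>.35)&(P[...,0]<.6)&(h[...,1]<60)&(h[...,2]>70)).astype(np.uint8)
    k,l,s,ce=cv2.connectedComponentsWithStats(m); i=1+s[1:,4].argmax()
    r=cv2.minAreaRect((P[l==i][:,:2]*1000).astype(np.float32));print(n,'stand',r)
```

```text
top gold [345.8 159.7] 248 ztop 0.1406 xy [ 0.6008 -0.0978] [0.0262 0.0278] [ 0.6007 -0.0976]
top gold [268.  189.2] 44 ztop 0.0451 xy [0.5318 0.0856] [0.0181 0.0106] [0.5315 0.0855]
top gold [374.  193.5] 139 ztop 0.1138 xy [ 0.5231 -0.1699] [0.0191 0.0217] [ 0.5227 -0.1692]
top gold [202.3 196.6] 39 ztop 0.0446 xy [0.5073 0.2511] [0.0177 0.0108] [0.5071 0.2501]
top gold [ 90.7 222.1] 234 ztop 0.1143 xy [0.4361 0.4953] [0.037  0.0401] [0.4361 0.4948]
top gold [383.7 230.8] 282 ztop 0.1402 xy [ 0.4336 -0.1893] [0.0251 0.0279] [ 0.4336 -0.1892]
top gold [287.6 261.4] 44 ztop 0.0461 xy [0.352  0.0318] [0.0195 0.0104] [0.3519 0.0324]
top gold [221.8 275.8] 47 ztop 0.0449 xy [0.3125 0.1943] [0.0221 0.0104] [0.3125 0.1944]
top top [ 203  172   65   40 1785] 0.07068300621395578
 outer ((519.6577758789062, 167.3775634765625), (80.37260437011719, 149.912109375), 8.11166763305664)
 hole ((512.4135131835938, 197.64793395996094), 14.74079704284668) [0.5129 0.1947 0.071 ]
 hole ((524.0755615234375, 128.31723022460938), 10.97946834564209) [0.5243 0.128  0.071 ]
 hole ((514.3348388671875, 208.4680
[... 757 characters left out ...]
.1383 xy [ 0.6026 -0.0993] [0.0294 0.0307] [ 0.6035 -0.1   ]
scene gold [182.2 254.5] 272 ztop 0.112 xy [ 0.5247 -0.17  ] [0.0225 0.022 ] [ 0.5254 -0.1714]
scene top [ 239  161   52   41 1009] 0.06945400066580294
 outer ((523.6600952148438, 162.2220916748047), (83.707275390625, 160.84487915039062), 8.18795108795166)
 hole ((559.6805419921875, 107.25148010253906), 10.406010627746582) [0.559  0.1065 0.071 ]
 hole ((524.5624389648438, 128.412841796875), 20.26347541809082) [0.5268 0.1267 0.071 ]
 hole ((514.3677978515625, 206.8507080078125), 21.68680191040039) [0.5144 0.2056 0.071 ]
scene stand ((524.2940673828125, -170.72467041015625), (61.18936538696289, 63.57412338256836), 31.143529891967773)
```

```bash
cat >> h.py <<'E'
def go(x,y,z,yang=90,ref=None):
    "shift in tool axes to world TCP; yaw so tool y lies at yang deg"
    s=get_state(); r=R.from_quat(s['tcp_rot']); p=s['eef_pos'] if ref is None else np.array(ref)
    t=r.inv().apply(np.array([x,y,z])-p)*1000; yx=r.as_matrix()[:,1]
    a=np.degrees(np.arctan2(yx[1],yx[0])); print('t',s['time'],'pos',p.round(4),'shift',t.round(1),'yaw',round(a-yang,2),'tilt',r.as_matrix()[:,2].round(4))
E
python3 -m crank '[[[-456,-374,0],-15.5,0],[[-456,-374,0],-15.5,0],[[-456,-374,0],-15.5,0],[[-456,-374,0],-15.5,0],[[-456,-374,0],-15.5,0],[[-456,-374,0],-15.5,0],[[-456,-374,0],-15.5,0],[[-456,-374,0],-15.5,0],[[-456,-374,0],-15.5,0],[[-456,-374,0],-15.5,0]]' 60
python3 -c "
from h import *
go(.52,.1675,.23)"
```

```text
time: 1.1
eef_pos: [0.469, 0.2391, 0.231]
tcp_rot: [0.001, 1.0, 0.0, -0.0]
contact_force: [1.2, 1.1, -0.1]
opening: 0.997
finger_force: 0.0
t 1.1 pos [0.469  0.2391 0.231 ] shift [-51.1 -71.5   1. ] yaw -0.07 tilt [-3.e-04  0.e+00 -1.e+00]
```

```bash
python3 -m crank '[[[-50,-71,0],0,0],[[-50,-71,0],0,0],[[-50,-71,0],0,0],[[-50,-71,0],0,0]]'
python3 - <<'E'
from h import *
import pickle
c=read_camera('wrist'); pickle.dump(c,open('w1.pkl','wb')); cv2.imwrite('pics/w1.png',cv2.resize(c['frame'],(768,576)))
print(c['vfov'],c['origin'],c['orientation'],c['cx'],c['cy'],c['range_z'][100:300:50,100:450:80])
go(.523,-.17,.23)
E
```

```text
time: 1.5
eef_pos: [0.5183, 0.1693, 0.2307]
tcp_rot: [0.002, 1.0, 0.0, -0.001]
contact_force: [-0.4, 0.7, -0.1]
opening: 0.999
finger_force: 0.0
65.70646984690485 [0.43709181 0.16989029 0.37383603] [0.69891087 0.69701482 0.1131022  0.11358623] 252.62439285702487 189.34549251360087 [[0.35306323 0.35611522 0.35634285 0.35674608 0.35250762]
 [0.37532616 0.3056339  0.30525678 0.37575126 0.37469515]
 [0.4001655  0.3981773  0.3238344  0.39771986 0.39945504]
 [0.4247264  0.42295706 0.4211839  0.13893643 0.3974117 ]]
t 1.55 pos [0.5178 0.1701 0.2307] shift [  -5.7 -340.1    0.6] yaw -0.1 tilt [-1.4e-03  3.0e-04 -1.0e+00]
```

View pics/w1.png

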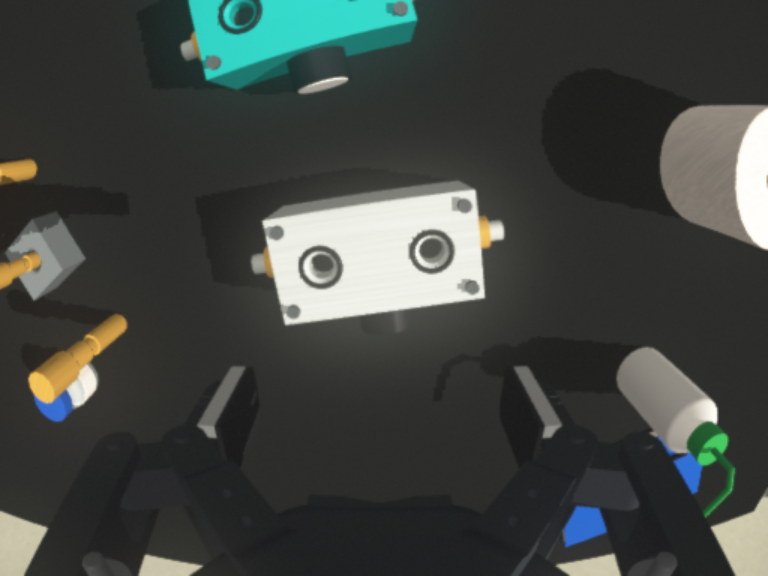

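The wrist view shows the white manifold with port_r at (321,266) and port_l at (432,250). I'll fit the collars next, then move over the plug.

```bash
python3 - <<'E'
from h import *
import pickle
c=pickle.load(open('w1.pkl','rb')); g=cv2.cvtColor(c['frame'],cv2.COLOR_BGR2GRAY)
def w(u,v,z=.071): return onplane(c,u,v,z,True)[:2]
for n,u,v in(('R',214,177),('L',288,167)):
    m=np.zeros_like(g); s=slice(v-19,v+20),slice(u-19,u+20); m[s]=(g[s]<110)*255
    cs,_=cv2.findContours(m,cv2.RETR_EXTERNAL,cv2.CHAIN_APPROX_NONE); a=max(cs,key=cv2.contourArea)
    (e,ax,_)=cv2.fitEllipse(a); p=np.array([w(*b[0]) for b in a]); print(n,e,ax,w(*e).round(4),((p.min(0)+p.max(0))/2).round(4),np.ptp(p,axis=0).round(4))
m=((g>140)).astype(np.uint8)
cs,_=cv2.findContours(m,cv2.RETR_EXTERNAL,cv2.CHAIN_APPROX_NONE)
for a in cs:
    if cv2.pointPolygonTest(a,(250.,170.),False)>0: print(cv2.minAreaRect((np.array([w(*b[0],.07) for b in a])*1000).astype(np.float32)))
E
python3 -m crank '[[[-5.5,-340,0],0,0],[[-5.5,-340,0],0,0],[[-5.5,-340,0],0,0],[[-5.5,-340,0],0,0],[[-5.5,-340,0],0,0],[[-5.5,-340,0],0,0],[[-5.5,-340,0],0,0],[[-5.5,-340,0],0,0],[[-5.5,-340,0],0,0],[[-5.5,-340,0],0,0]]'
python3 - <<'E'
from h import *
import pickle
c=read_camera('wrist'); pickle.dump(c,open('w2.pkl','wb')); cv2.imwrite('pics/w2.png',cv2.resize(c['frame'],(768,576)))
go(.523,-.17,.081)
E
```

```text
R (213.12741088867188, 177.66014099121094) (26.55183219909668, 27.528244018554688) [0.5249 0.1274] [0.5249 0.1273] [0.03   0.0303]
L (287.2709045410156, 167.18760681152344) (27.258947372436523, 28.126646041870117) [0.5136 0.2061] [0.5141 0.206 ] [0.0295 0.03  ]
((519.2636108398438, 168.84780883789062), (81.56884002685547, 181.9226837158203), 8.097870826721191)
time: 2.55
eef_pos: [0.5234, -0.1681, 0.2311]
tcp_rot: [-0.0, 1.0, 0.0, -0.0]
contact_force: [0.4, 0.2, 0.7]
opening: 1.0
finger_force: 0.0
t 2.6 pos [ 0.5235 -0.168   0.2312] shift [  0.4  -2.1 150.2] yaw 0.08 tilt [-3.e-04  6.e-04 -1.e+00]
```

View pics/w2.png

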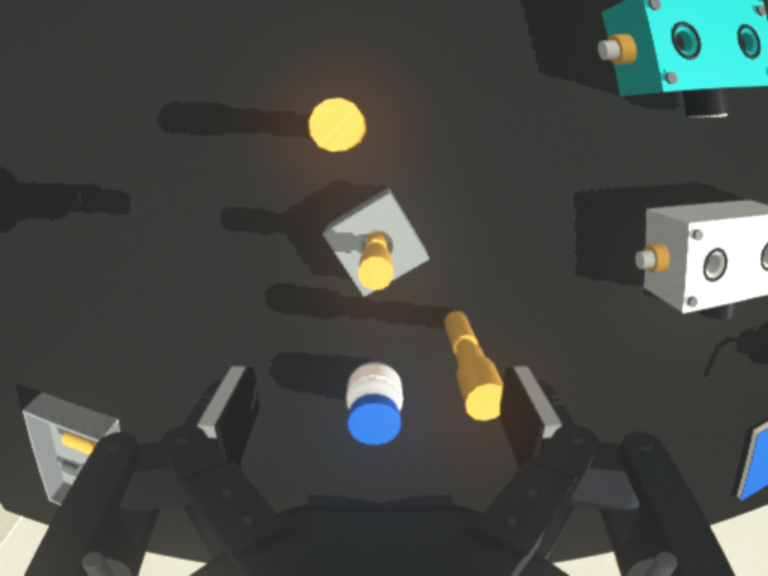

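The wrist view shows the plug head at about (376,272) over the stand. The gripper corridor along y is clear of the jar at (375,400) and the tall plugs at (337,125) and (480,380).

Run:
```python
from h import *
import pickle
c=pickle.load(open('w2.pkl','rb')); h=cv2.cvtColor(c['frame'],cv2.COLOR_BGR2HSV)
for u,v in((376,272),(376,275)): print(onplane(c,u/1.5,v/1.5,.111,True).round(4))
m=((h[...,0]>8)&(h[...,0]<32)&(h[...,1]>110)&(h[...,2]>150)).astype(np.uint8)
ys,xs=np.nonzero(m[150:200,225:275]); ys+=150; xs+=225
for y in range(ys.min(),ys.max()+1):
    q=xs[ys==y]
    a=onplane(c,q.min()-.5,y,.111,True);b=onplane(c,q.max()+.5,y,.111,True); print(y,(a[1]*1e3).round(1),(b[1]*1e3).round(1),(a[0]*1e3).round(1),end=' | ')
```

```text
[ 0.5224 -0.1695  0.111 ]
[ 0.5243 -0.1695  0.111 ]
155 -171.5 -166.9 497.5 | 156 -173.3 -166.0 498.4 | 157 -173.3 -165.1 499.4 | 158 -174.2 -164.2 500.3 | 159 -174.2 -164.2 501.2 | 160 -174.2 -164.2 502.2 | 161 -175.1 -164.2 503.1 | 162 -175.1 -163.3 504.0 | 163 -176.0 -163.3 505.0 | 164 -176.0 -163.3 505.9 | 165 -176.0 -163.3 506.8 | 166 -176.0 -162.4 507.8 | 167 -176.0 -162.4 508.7 | 168 -177.0 -161.4 509.7 | 169 -177.9 -161.4 510.6 | 170 -177.9 -161.4 511.5 | 171 -178.8 -160.5 512.5 | 172 -177.9 -160.5 513.4 | 173 -178.8 -160.5 514.4 | 174 -178.9 -160.5 515.3 | 175 -179.8 -160.5 516.3 | 176 -179.8 -160.5 517.3 | 177 -179.8 -159.5 518.2 | 178 -180.7 -159.5 519.2 | 179 -180.8 -159.5 520.1 | 180 -180.8 -159.5 521.1 | 181 -180.8 -159.5 522.1 | 182 -180.8 -159.5 523.0 | 183 -180.8 -159.5 524.0 | 184 -180.8 -159.5 525.0 | 185 -180.8 -159.4 526.0 | 186 -179.9 -160.4 526.9 | 187 -179.0 -160.4 527.9 | 188 -179.0 -161.3 528.9 | 189 -178.1 -161.3 529.9 | 190 -177.1 -162.2 530.9 | 191 -175.3 -164.1 531.8 | 192 -173.4 -165.0 532.8 | 193 -169.7 -167.8 533.8 |
```

```bash
python3 -m crank '[[[0.5,-2,50],0,0],[[0.5,-2,100],0,0],[[0.5,-2,130],0,0],[[0.5,-2,153],0,0],[[0.5,-2,153],0,0],[[0.5,-2,153],0,0],[[0.5,-2,153],0,255],[[0.5,-2,153],0,255],[[0.5,-2,153],0,255],[[0.5,-2,153],0,255]]' 60
python3 -m crank '[[[0,0,0],0,255],[[0,0,0],0,255],[[0,0,0],0,255],[[0,0,0],0,255]]' 60
python3 -c "
from h import *
go(.523,-.17,.077)
s=get_state();print(s['contact_force'],s['wrist_torque'],s['finger_force'],s['opening']*85)"
```

```text
time: 3.6
eef_pos: [0.5234, -0.1724, 0.0793]
tcp_rot: [0.001, 1.0, -0.0, 0.001]
contact_force: [0.3, -0.1, 0.5]
opening: 0.335
finger_force: 0.0
time: 4.0
eef_pos: [0.5234, -0.172, 0.0792]
tcp_rot: [0.001, 1.0, 0.0, 0.0]
contact_force: [-0.1, 2.9, 5.8]
opening: 0.24
finger_force: 58.6
t 4.0 pos [ 0.5234 -0.172   0.0792] shift [0.5 2.  2.2] yaw -0.09 tilt [ 1.e-03  3.e-04 -1.e+00]
[-0.14319763  2.89180248  5.7552784 ] [0.47440481 0.12019309 0.0594667 ] 58.55734884738922 20.365659737409718
```

```bash
python3 -m crank '[[[0,0,-15],0,255],[[0,0,-35],0,255],[[0,0,-75],0,255],[[0,0,-115],0,255],[[0,0,-115],0,255],[[0,0,-115],0,255]]'
python3 - <<'E'
from h import *
import pickle
c=read_camera('wrist'); pickle.dump(c,open('w3.pkl','wb')); cv2.imwrite('pics/w3.png',cv2.resize(c['frame'][100:384,100:400],(792,750))[:600])
s=get_state();print(s['contact_force'],s['wrist_torque'],s['opening'])
go(.525,.1275,.191)
E
```

```text
time: 4.6
eef_pos: [0.5231, -0.1724, 0.1943]
tcp_rot: [0.001, 1.0, -0.001, 0.001]
contact_force: [-0.4, 0.1, -2.6]
opening: 0.24
finger_force: 58.9
[-0.04915504  1.05879615 -2.78998676] [0.03620672 0.00563556 0.01665067] 0.2381618195194698
t 4.65 pos [ 0.5221 -0.1718  0.1923] shift [ -2.5 299.3   1.5] yaw -0.08 tilt [-1.8e-03  5.0e-04 -1.0e+00]
```

View pics/w3.png

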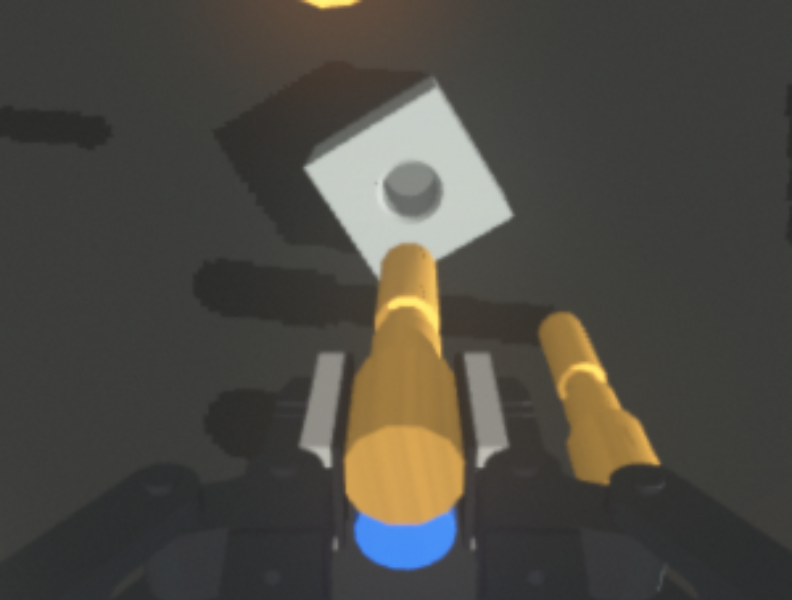

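The plug is held upright, with its head at (404,475) and foot at (409,245) in the crop. I'll work out its tip relative to the TCP.

Run:
```python
from h import *
import pickle
c=pickle.load(open('w3.pkl','rb')); 
h=cv2.cvtColor(c['frame'],cv2.COLOR_BGR2HSV)
m=((h[...,0]>5)&(h[...,0]<30)&(h[...,1]>110)&(h[...,2]>70)).astype(np.uint8)
k,l,s,ce=cv2.connectedComponentsWithStats(m); i=l[280,253]; print(s[i])
ys,xs=np.nonzero(l==i); zt=.1933-.073
for y in list(range(ys.min(),ys.min()+14,2)):
    q=xs[ys==y]; a=onplane(c,q.min()-.5,y,zt,True);b=onplane(c,q.max()+.5,y,zt,True); print(y,q.min(),q.max(),((a+b)/2*1e3).round(1),((b-a)*1e3).round(1))
for y in list(range(ys.max()-30,ys.max()+1,3)):
    q=xs[ys==y]; a=onplane(c,q.min()-.5,y,zt+.105,True);b=onplane(c,q.max()+.5,y,zt+.105,True); print(y,q.min(),q.max(),((a+b)/2*1e3).round(1),((b-a)*1e3).round(1))
print(c['origin'])
```

```text
[ 230  193   47  105 3486]
193 251 258 [ 517.5 -170.7  120.3] [0.  6.2 0. ]
195 248 261 [ 519.2 -170.7  120.3] [ 0.  10.8  0. ]
197 247 262 [ 520.8 -170.7  120.3] [ 0.  12.4 -0. ]
199 245 264 [ 522.5 -170.7  120.3] [ 0.  15.6  0. ]
201 245 264 [ 524.1 -170.7  120.3] [ 0.  15.6  0. ]
203 245 265 [ 525.8 -170.3  120.3] [ 0.  16.4  0. ]
205 245 265 [ 527.5 -170.3  120.3] [ 0.  16.5  0. ]
267 231 274 [ 515.8 -172.1  225.3] [-0.  19.7  0. ]
270 230 275 [ 517.5 -172.1  225.3] [-0.  20.7  0. ]
273 230 275 [ 519.1 -172.1  225.3] [-0.  20.8  0. ]
276 230 275 [ 520.8 -172.1  225.3] [-0. 21.  0.]
279 230 275 [ 522.5 -172.1  225.3] [-0.  21.1  0. ]
282 230 275 [ 524.3 -172.1  225.3] [-0.  21.2  0. ]
285 231 275 [ 526.  -171.8  225.3] [-0.  20.9  0. ]
288 232 274 [ 527.8 -171.8  225.3] [-0.  20.1  0. ]
291 234 270 [ 529.6 -172.3  225.3] [-0.  17.4  0. ]
294 239 266 [ 531.4 -172.1  225.3] [-0.  13.3  0. ]
297 246 259 [ 533.3 -172.1  225.3] [-0.   6.7  0. ]
[ 0.44144668 -0.17173416  0.33718529]
```

```bash
python3 -m crank '[[[-2.5,298.5,1],0,255],[[-2.5,298.5,1],0,255],[[-2.5,298.5,1],0,255],[[-2.5,298.5,1],0,255],[[-2.5,298.5,1],0,255],[[-2.5,298.5,1],0,255],[[-2.5,298.5,1],0,255],[[-2.5,298.5,1],0,255],[[-2.5,298.5,1],0,255]]'
python3 - <<'E'
from h import *
import pickle
c=read_camera('wrist'); pickle.dump(c,open('w4.pkl','wb')); cv2.imwrite('pics/w4.png',cv2.resize(c['frame'][100:384,100:400],(792,750))[:600])
s=get_state();print(s['contact_force'],s['wrist_torque'],s['opening'])
go(.5247,.1267,.156)
E
```

```text
time: 5.55
eef_pos: [0.5249, 0.1256, 0.1905]
tcp_rot: [0.001, 1.0, -0.0, -0.002]
contact_force: [0.2, 0.3, -2.5]
opening: 0.24
finger_force: 59.3
[-0.25767996 -0.37983554 -1.78028182] [0.05230013 0.01431809 0.04032225] 0.23956649261040408
t 5.6 pos [0.5253 0.1252 0.191 ] shift [ 0.5  1.5 35. ] yaw -0.16 tilt [-2.4e-03 -6.0e-04 -1.0e+00]
```

View pics/w4.png

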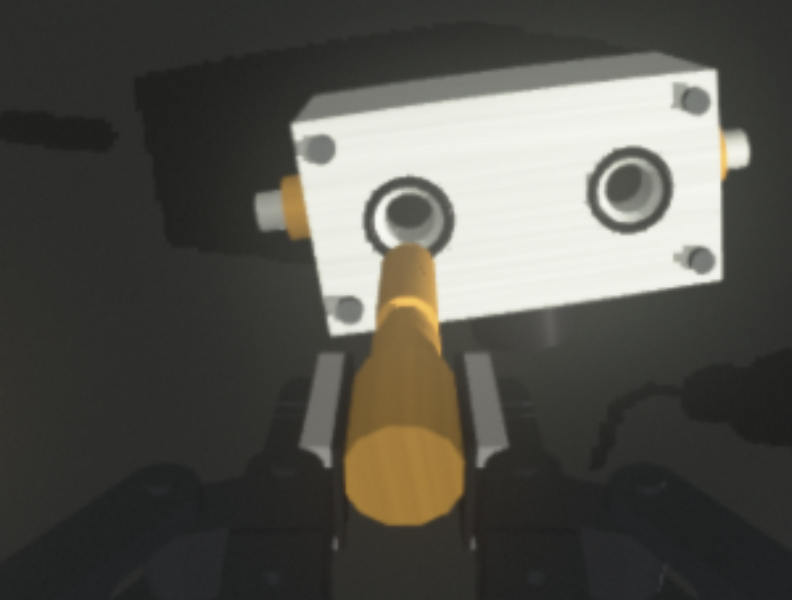

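The held plug's foot is at (409,245) and port_r's collar centre is at (408,218), so they are well aligned in y. I'll check x numerically.

Run:
```python
from h import *
import pickle
c=pickle.load(open('w4.pkl','rb')); print(onplane(c,100+408.5/2.64,100+218/2.64,.071,True).round(4),onplane(c,100+630/2.64,100+190/2.64,.071,True).round(4))
h=cv2.cvtColor(c['frame'],cv2.COLOR_BGR2HSV)
m=((h[...,0]>5)&(h[...,0]<30)&(h[...,1]>110)&(h[...,2]>70)).astype(np.uint8)
k,l,s,ce=cv2.connectedComponentsWithStats(m); i=l[280,253]
ys,xs=np.nonzero(l==i);y=ys.min(); q=xs[(ys>=y+3)&(ys<y+9)]; print(onplane(c,q.mean(),y-.5,.118,True).round(4),c['origin'])
```

```text
[0.5246 0.1277 0.071 ] [0.514  0.2067 0.071 ]
[0.5181 0.1277 0.118 ] [0.44400007 0.1262235  0.33382017]
```

```bash
python3 -m crank '[[[0,0,15],0,255],[[0,0,30],0,255],[[0,0,40],0,255],[[0,0,44],0,255],[[0,0,48],0,255],[[0,0,51],0,255],[[0,0,54],0,255],[[0,0,54],0,255]]'
python3 -c "
from h import *
go(.5255,.1256,.12);print(get_state()['contact_force'],get_state()['wrist_torque'])"
```

```text
time: 6.4
eef_pos: [0.5258, 0.1265, 0.1382]
tcp_rot: [0.001, 1.0, -0.0, -0.0]
contact_force: [-0.6, -0.0, -1.8]
opening: 0.241
finger_force: 59.4
t 6.4 pos [0.5258 0.1265 0.1382] shift [ 0.3 -0.9 18.2] yaw -0.06 tilt [-1.e-04 -0.e+00 -1.e+00]
[-0.62985721 -0.04078201 -1.79053003] [-0.00540436  0.03679695  0.02778541]
```

```bash
python3 -m crank '[[[0,0,3],0,255],[[0,0,6],0,255],[[0,0,9],0,255],[[0,0,12],0,255],[[0,0,12],0,255]]'
python3 -m crank '[[[0,0,3],0,255],[[0,0,6],0,255],[[0,0,6],0,255]]'
python3 -m crank '[[[0,0,2],0,255],[[0,0,4],0,255],[[0,0,4],0,255]]'
```

```text
time: 6.9
eef_pos: [0.5254, 0.1264, 0.1256]
tcp_rot: [0.001, 1.0, -0.0, -0.001]
contact_force: [-0.7, 1.5, -1.9]
opening: 0.24
finger_force: 59.4
time: 7.2
eef_pos: [0.5263, 0.1264, 0.121]
tcp_rot: [0.001, 1.0, 0.0, 0.001]
contact_force: [-0.9, 0.3, 2.7]
opening: 0.243
finger_force: 59.9
time: 7.5
eef_pos: [0.5262, 0.1264, 0.1164]
tcp_rot: [0.001, 1.0, 0.0, 0.001]
contact_force: [-0.6, 0.0, 2.8]
opening: 0.24
finger_force: 60.0
```

```bash
for i in 1; do :; done
python3 -m crank '[[[0,0,1],0,255],[[0,0,2],0,255],[[0,0,2],0,255]]'
python3 -m crank '[[[0,0,1],0,255],[[0,0,2],0,255],[[0,0,2],0,255]]'
```

```text
time: 7.8
eef_pos: [0.526, 0.1264, 0.1143]
tcp_rot: [0.001, 1.0, 0.0, 0.0]
contact_force: [-0.3, 0.3, 3.1]
opening: 0.242
finger_force: 60.0
time: 8.1
eef_pos: [0.5266, 0.1265, 0.1138]
tcp_rot: [0.001, 1.0, 0.0, 0.001]
contact_force: [-1.8, -0.8, 8.2]
opening: 0.242
finger_force: 60.6
```

```bash
python3 -m crank '[[[0,0,1],0,255],[[0,0,2],0,255],[[0,0,2],0,255]]'
```

```text
time: 8.4
eef_pos: [0.5273, 0.1265, 0.1136]
tcp_rot: [0.001, 1.0, -0.0, 0.001]
contact_force: [-3.5, 0.8, 15.7]
opening: 0.242
finger_force: 61.4
```

It bottomed at about 29.5 mm with a push of about 18 N, so the spacer is in port_r. I'll draw the plug out and move it over port_l.

```bash
python3 -m crank '[[[0,0,-10],0,255],[[0,0,-25],0,255],[[0,0,-45],0,255],[[0,0,-65],0,255],[[0,0,-75],0,255],[[11,79,-75],0,255],[[11,79,-75],0,255],[[11,79,-75],0,255],[[11,79,-75],0,255],[[11,79,-75],0,255]]'
python3 - <<'E'
from h import *
c=read_camera('wrist'); cv2.imwrite('pics/w5.png',cv2.resize(c['frame'][100:384,100:400],(792,750))[:600])
h=cv2.cvtColor(c['frame'],cv2.COLOR_BGR2HSV)
m=((h[...,0]>5)&(h[...,0]<30)&(h[...,1]>110)&(h[...,2]>70)).astype(np.uint8)
k,l,s,ce=cv2.connectedComponentsWithStats(m); i=l[280,253]
st=get_state(); ys,xs=np.nonzero(l==i);y=ys.min(); q=xs[(ys>=y+3)&(ys<y+9)]; print('tip edge',q.mean(),y,ys.max(),onplane(c,q.mean(),y-.5,st['eef_pos'][2]-.073,True).round(4))
print(st['contact_force']); go(.5147,.205,.138)
E
```

```text
time: 9.4
eef_pos: [0.5146, 0.2047, 0.1847]
tcp_rot: [0.001, 1.0, -0.0, -0.001]
contact_force: [0.7, 0.2, -2.9]
opening: 0.239
finger_force: 59.6
tip edge 258.2295081967213 193 298 [0.5081 0.2093 0.1118]
[ 0.01806861 -0.01172066 -2.22419175]
t 9.45 pos [0.5148 0.2045 0.1848] shift [ 0.1  0.5 46.8] yaw -0.13 tilt [-9.e-04 -5.e-04 -1.e+00]
```

View pics/w5.png

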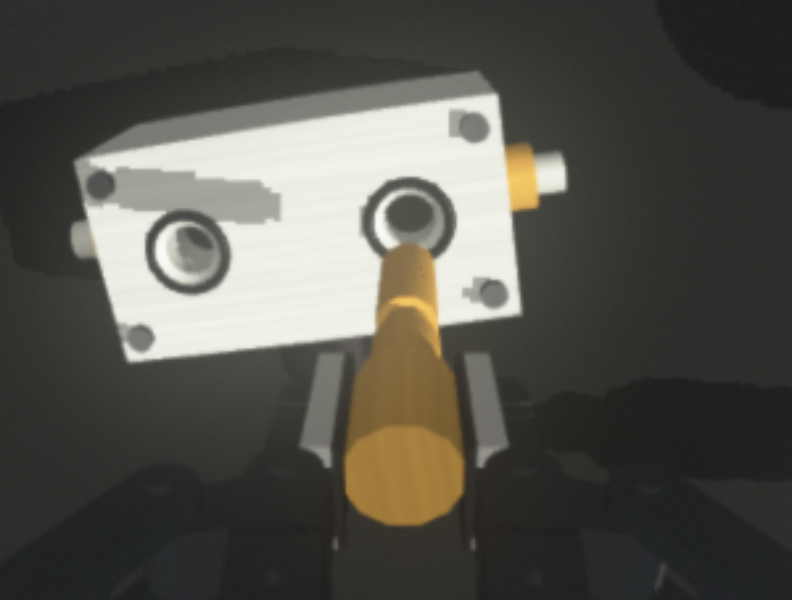

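Port_l's collar is at (408,220), aligned with the plug just as port_r was, and the plug has not slipped. I'll insert it.

```bash
python3 -m crank '[[[0,0,15],0,255],[[0,0,30],0,255],[[0,0,36],0,255],[[0,0,40],0,255],[[0,0,44],0,255],[[0,0,47],0,255],[[0,0,47],0,255]]'
```

```text
time: 10.15
eef_pos: [0.5149, 0.2055, 0.1381]
tcp_rot: [0.001, 1.0, -0.0, -0.0]
contact_force: [-0.2, -0.1, -1.9]
opening: 0.239
finger_force: 59.6
```

```bash
python3 -m crank '[[[0,0,3],0,255],[[0,0,6],0,255],[[0,0,9],0,255],[[0,0,12],0,255],[[0,0,15],0,255],[[0,0,15],0,255]]'
```

```text
time: 10.75
eef_pos: [0.5153, 0.2055, 0.1239]
tcp_rot: [0.001, 1.0, 0.0, 0.0]
contact_force: [-1.1, -0.2, 1.6]
opening: 0.239
finger_force: 60.2
```

```bash
python3 -m crank '[[[0,0,2],0,255],[[0,0,4],0,255],[[0,0,6],0,255],[[0,0,6],0,255]]'
python3 -m crank '[[[0,0,1],0,255],[[0,0,3],0,255],[[0,0,3],0,255]]'
```

```text
time: 11.15
eef_pos: [0.5151, 0.2055, 0.1171]
tcp_rot: [0.001, 1.0, 0.0, 0.0]
contact_force: [0.3, -0.4, 3.1]
opening: 0.238
finger_force: 60.3
time: 11.45
eef_pos: [0.515, 0.2055, 0.1141]
tcp_rot: [0.001, 1.0, 0.0, 0.0]
contact_force: [-0.4, 0.5, 2.0]
opening: 0.238
finger_force: 60.3
```

Depth is 29 mm and the seal is still sliding, so I'll carry on.

```bash
python3 -m crank '[[[0,0,2],0,255],[[0,0,4],0,255],[[0,0,4],0,255]]'
python3 -m crank '[[[0,0,2],0,255],[[0,0,4],0,255],[[0,0,4],0,255]]'
```

```text
time: 11.75
eef_pos: [0.5149, 0.2055, 0.1099]
tcp_rot: [0.001, 1.0, 0.0, 0.0]
contact_force: [0.9, -0.6, 2.7]
opening: 0.244
finger_force: 60.3
time: 12.05
eef_pos: [0.5149, 0.2055, 0.1059]
tcp_rot: [0.001, 1.0, 0.0, -0.0]
contact_force: [0.6, 0.9, 2.2]
opening: 0.243
finger_force: 60.3
```

```bash
python3 -m crank '[[[0,0,2],0,255],[[0,0,4],0,255],[[0,0,4],0,255]]'
python3 -m crank '[[[0,0,1],0,255],[[0,0,2],0,255],[[0,0,2],0,255]]'
```

```text
time: 12.35
eef_pos: [0.5148, 0.2054, 0.1019]
tcp_rot: [0.001, 1.0, 0.0, -0.0]
contact_force: [0.2, 0.2, 2.2]
opening: 0.242
finger_force: 60.3
time: 12.65
eef_pos: [0.5149, 0.2054, 0.1002]
tcp_rot: [0.001, 1.0, 0.0, -0.0]
contact_force: [0.5, 0.1, 2.5]
opening: 0.24
finger_force: 60.3
```

```bash
python3 -m crank '[[[0,0,1],0,255],[[0,0,2],0,255],[[0,0,2],0,255]]'
```

```text
time: 12.95
eef_pos: [0.5149, 0.2054, 0.0981]
tcp_rot: [0.001, 1.0, 0.0, -0.0]
contact_force: [-0.1, 1.2, 3.8]
opening: 0.243
finger_force: 60.3
```

```bash
python3 -m crank '[[[0,0,1],0,255],[[0,0,2],0,255],[[0,0,2],0,255]]'
```

```text
time: 13.25
eef_pos: [0.5155, 0.2055, 0.0978]
tcp_rot: [0.001, 1.0, -0.0, 0.0]
contact_force: [-1.5, -0.7, 8.5]
opening: 0.24
finger_force: 61.0
```

```bash
python3 -m crank '[[[0,0,1],0,255],[[0,0,2],0,255],[[0,0,2],0,255]]'
```

```text
time: 13.55
eef_pos: [0.5162, 0.2056, 0.0976]
tcp_rot: [0.0, 1.0, -0.0, 0.001]
contact_force: [-2.9, -1.2, 15.6]
opening: 0.24
finger_force: 61.8
```

```bash
python3 -m crank '[[[0,0,1],0,255],[[0,0,2],0,255],[[0,0,2],0,255]]'
```

```text
time: 13.85
eef_pos: [0.5169, 0.2057, 0.0975]
tcp_rot: [0.0, 1.0, -0.0, 0.001]
contact_force: [-5.8, -1.4, 22.9]
opening: 0.239
finger_force: 62.5
```

Bottomed at about 45.5 mm with a push of about 25 N. I'll ease off, let go and retreat.

```bash
python3 -m crank '[[[0,0,-2],0,255],[[0,0,-5],0,255],[[0,0,-5],0,255],[[0,0,-5],0,0],[[0,0,-5],0,0],[[0,0,-5],0,0],[[0,0,-5],0,0],[[0,0,-5],0,0],[[0,0,-5],0,0]]'
python3 -m crank '[[[0,0,-10],0,0],[[0,0,-30],0,0],[[0,0,-60],0,0],[[0,0,-100],0,0],[[0,0,-130],0,0],[[0,0,-130],0,0],[[0,0,-130],0,0],[[0,0,-130],0,0]]'
python3 - <<'E'
from h import *
c=read_camera('wrist'); s=read_camera('scene')
a=cv2.resize(c['frame'],(512,384)); b=cv2.resize(s['frame'][140:230,220:310],(288,288),interpolation=cv2.INTER_CUBIC); o=np.zeros((384,800,3),np.uint8); o[:,:512]=a; o[:288,512:]=b
cv2.imwrite('pics/w6.png',o); P=cloud(s); h=cv2.cvtColor(s['frame'],cv2.COLOR_BGR2HSV)
m=(abs(P[...,0]-.514)<.02)&(abs(P[...,1]-.206)<.02)&(P[...,2]>.09)&(h[...,1]>110); q=P[m]; print(len(q),q.max(0),q.mean(0))
print(get_state()['contact_force'])
E
```

```text
time: 14.75
eef_pos: [0.5148, 0.2054, 0.0971]
tcp_rot: [0.001, 1.0, -0.0, -0.0]
contact_force: [0.7, 0.4, 0.5]
opening: 0.998
finger_force: 0.0
time: 15.55
eef_pos: [0.5141, 0.2053, 0.2261]
tcp_rot: [0.001, 1.0, -0.0, -0.001]
contact_force: [-0.3, 0.3, 0.2]
opening: 1.0
finger_force: 0.0
117 [0.52786709 0.22012346 0.13179411] [0.51836119 0.20166388 0.11671001]
[-0.03479566  0.08479817  0.21410452]
```

View pics/w6.png

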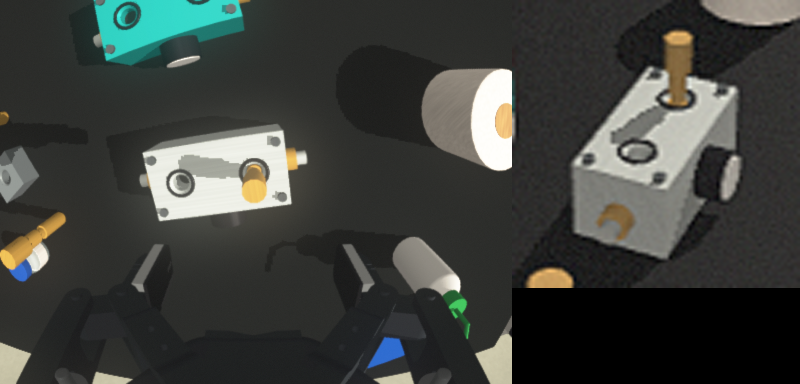

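The plug stands upright in port_l at about (254,180), with its head top at z of about 0.13 m. That puts the rim within the groove. The gripper is clear and the bystanders have not moved.

```bash
python3 -c "
from plant import ctrl
print(ctrl.sign_off())"
```

```text
the job is handed in; nothing more can be done
None
```

I handed the job in with the plug pressed home upright in port_l, about 45 mm deep with a push of about 25 N, and let go; port_r had the spacer, bottoming at about 29 mm. The sign-off returned no verdict.

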